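Fit the sight glass and screw its ring down

ROBOT

A 6-joint arm with a two-finger parallel gripper is mounted at the origin on the work surface. World frame = base frame: x ahead of the robot, y to its left, z up, the work surface at z = 0. Lengths are in m, angles in rad, forces in N, time in s.
With the tool pointing down it reaches from about 0.3 to 0.875 m from the base axis. Payload 6.4 kg.
Tool frame: the origin (TCP) lies at the very end of the fingers, on their centre line; the grasp point (between the pads) lies 19 mm behind it; z points along the fingers, y is the line along which they close (so a half turn about z gives the same grasp; the last joint's range is limited). The gripper opens to 85 mm and grips with 20 to 120 N. Pads are 22 mm wide; open, the fingers measure 114 mm over their backs; the gripper's body (76 mm by 85 mm) begins 54 mm behind the grasp point. The pads swing forward as they close: fully open they stand 13 mm farther back than shut.
Start: joints at [-1.37, 0.181, 1.607, -0, 1.354, -0.206], TCP at [0.228, -0.528, 0.231] pointing down, gripper open.
Joint ranges: [-2.99, 2.99], [-0.89, 2.07], [0.3, 2.58], [-1.14, 4.28], [0, 2.63], [-3.12, 3.12]. Speed limits (rad/s): [2.57, 2.57, 3.01, 3.14, 3.14, 3.14].

INTERFACE

Orientations are given as a unit quaternion [w, x, y, z].
In Python, from bench import ctrl gives the robot as it stands.
- The arm moves only by the tool jog_arm, never from a script. Its argument "series" is a list that holds one entry, the list of rows, each a list of 7 numbers: the shift along the tool's x, y, z in mm, then the turn, a rotation vector about the tool's x, y, z in rad, then the finger opening in mm, from 0 to 85.4. In form: [[[tx, ty, tz, rx, ry, rz, gripper], ...]]. A call has exactly 10 rows; each row shifts and turns the commanded pose from where the row before left it, along the tool's axes as they then stand; what a row does not reach is not made up. A row lasts 1/10 s, in which the tool goes at most 50 mm and 8.59 degrees, less where a joint would pass 70% of its speed; a pose out of reach is approached as far as the arm can. A call with a gripper value outside its range is refused whole. The fingers move at their own pace and stop on an object; the grip force is fixed at half the most. Time passes only in rows, so rows that do not move let the fingers close, or fill a call up. It gives the time, the measured TCP pose, the force, the opening and the grip force at its end, in the units of the state.
- ctrl.get_obs(): the state, without advancing time (a new reading comes with each control period).
- ctrl.camera(name): name is "scene" or "top" or "wrist"; returns a dict with "frame" (400x640x3 uint8, blue, green, red), "z_map" (400x640 float32, m along the optical axis (not along the pixel's ray), 0 where there is no reading), "fx", "fy", "cx", "cy" (pixels), "xyz" and "rotation" of the camera in the world. Camera axes: x right, y down, z forward; pixel columns grow to the right and rows downward; lengths in m; the calibration is good to about 2 mm. A picture is of the moment at which its call begins.
- ctrl.hand_in(): hands the job in; it is judged then, once.
The state is a dict: "time_s": time; "q": joint angles; "dq": joint speeds; "joint_efforts": joint torques, N m; "eef_pos": TCP position; "eef_rot": TCP orientation; "wrist_force": force on the tool from outside, world axes, zero at the start; "torque": the same for the moment, N m; "opening": opening from 0.0 (shut) to 1.0 (fully open); "grasp_force": force on a finger pad.
Only numpy, scipy, OpenCV 4.12 (cv2) and the standard library are available. Lean on these libraries where they do the work, as an engineer would, in place of code of your own. Each camera call takes 0.05 s, during which the arm holds its last target. There are 200 camera calls.

TASK

Put the large glass disc into the open pocket at the top of the clamped steel fitting so that it lies flat on the gasket, then put the knurled ring, lip up as it stands, over the neck and screw it down clockwise until it is snug on the glass. Hand-snug only: the glass must be held firmly, but forcing the ring cracks it. Let go of everything and leave the other parts where they lie.

Things in the scene. Friction and masses are not known exactly. Their poses are not given: they have to be found in the camera images.
- port: Steel sight-glass fitting clamped on a flat aluminium plate, all fixed. Origin: under the plate on the neck's axis, z up. Plate 12 mm thick; flange 90 mm wide; upright neck with a coarse outside right-hand thread, 49 mm over crests, rim 62 mm above the origin. Strap clamps by the flange are lower than 40 mm.
- seat (a point): Centre of the pocket's floor (top of a rubber gasket), on the neck's axis, 7 mm below the rim; z up. The pocket in the neck's top is 36 mm wide with a small chamfer. The gasket yields about 1 mm per 80 N.
- glass: The glass to fit: clear glass disc 34 mm across, 10 mm thick, lying flat on a black rubber pad 6 mm thick. Origin: centre of its underside, z up. Seated, it stands 3 mm proud of the neck's rim.
- ring: Steel knurled screw ring, 60 mm wide, 18 mm high, standing lip up. Origin: centre of its underside, z up. Lip (26 mm hole) underside 13 mm above the origin. Three-start right-hand thread, 18 mm per turn: set on the neck level at any yaw; if it lies crooked, turn back till it drops level. Snug after 0.8 to 3.3 rad clockwise, at about 0.5 N m; a light 20 N grip slips before it can force it.
- bush: Bystander: plain steel tube 36 mm across, 42 mm high, standing on the far end of the fitting's plate. Origin: centre of its underside.
- small_disc: Bystander: smaller glass disc, 24 mm across, 6 mm thick, on the same pad as the glass. Origin: centre of its underside.
- spacer: Bystander: flat plain steel ring, 72 mm across, 9 mm high, on the bench. Origin: centre of its underside.
- marker: Bystander: black and white marker pen, 125 mm long, lying on the bench along its x axis. Origin: under its middle.
- spanner: Bystander: dark steel hook spanner, about 200 mm long, 6 mm thick, flat on the bench. Origin: under its handle's front part, x along the handle.
- flask: Bystander: clear plastic bottle with a blue cap, 60 mm across, 150 mm high. Origin: centre of its underside.
- carton: Bystander: closed cardboard box 120 x 90 x 60 mm. Origin: centre of its underside.

How it is judged:
On the way:
1. the glass lies flat on the gasket in the pocket, let go (horizontal distance between glass and seat below 0.002 m and z of glass in the frame of seat below 0.001 m and angle between glass's own z axis and vertical below 0.05 rad and contact force between glass and the fingers below 0.1 N), for 0.2 s.
At the end, for the whole second after the job is handed in: The glass lies in the pocket within 2 mm of its axis, its underside no more than 1 mm above the relaxed gasket, level within 0.05 rad; the ring is on the neck (within 3 mm, level within 0.04 rad), at rest, and presses the glass with 15 to 100 N (horizontal distance between glass and seat below 0.002 m and z of glass in the frame of seat below 0.001 m and angle between glass's own z axis and vertical below 0.05 rad and horizontal distance between ring and seat below 0.003 m and angle between ring's own z axis and vertical below 0.04 rad and contact force between ring and glass above 15 N and linear speed of ring below 0.01 m/s and contact force between ring and the fingers below 0.1 N); the robot touches nothing.
It fails at once if the ring presses on the glass with more than 100 N (it cracks) (contact force between ring and glass above 100 N).
It fails at once if a bystander is moved by more than 20 mm (distance of any of bush, small_disc, spacer, marker, spanner, flask, carton from where it was at the start of the episode above 0.02 m).
It also fails if it takes over 72 s, if anything falls off the work surface, if the arm or the gripper's body presses on something with over 40 N, if the wrist force passes 120 N, or if a joint passes its speed limit or range.

## Working session

There is one attempt and no reset: what is moved stays moved. The work goes in short steps, Python scripts to look and compute and a tool call to move; the robot and the scene stay as the last step left them, time stands still between calls to the robot, and variables do not carry over. Pictures are saved under pics/ and viewed, at most 10 in all, crops included, and the job is handed in when it is done.

Besides the shell and the picture viewer there is one more tool, called after "Request:" as name(argument=value, ...), one argument or row to a line, values as JSON. jog_arm: Moves the arm, as the interface text tells. Its arguments: {"type":"object","properties":{"series":{"type":"array"}},"required":["series"]}

```bash
mkdir -p pics; ls
cat > h.py <<'E'
import numpy as np, cv2, pickle
from bench import ctrl
from scipy.spatial.transform import Rotation as R
def grab(n):
    c=ctrl.camera(n); pickle.dump(c,open(f'{n}.pkl','wb')); return c
def rot(c):
    r=np.array(c["rotation"]); 
    return r if r.shape==(3,3) else R.from_quat(r[[1,2,3,0]]).as_matrix()
def px(c,u,v,z):  # world point on plane z
    d=rot(c)@np.array([(u-c["cx"])/c["fx"],(v-c["cy"])/c["fy"],1]); o=np.array(c["xyz"])
    return o+d*(z-o[2])/d[2]
def cloud(c):
    v,u=np.mgrid[:400,:640]; z=c["z_map"]
    p=np.stack([(u-c["cx"])/c["fx"]*z,(v-c["cy"])/c["fy"]*z,z],-1)
    return p@rot(c).T+np.array(c["xyz"])
E
python3 - <<'E'
from h import *
for n in("scene","top"):
    c=grab(n); cv2.imwrite(f'pics/{n}0.png',c["frame"]); print(n,c["xyz"],c["rotation"],c["fx"],c["cx"],c["cy"])
print(ctrl.get_obs())
E
```

```text
pics
scene [1.46185214 0.11089333 1.1283909 ] [-0.2260764   0.62595447  0.70452603 -0.24640118] 475.8336825704006 330.8104474240592 197.46899169713424
top [0.41193857 0.02002186 1.49067794] [-0.03629511  0.70808098 -0.7036679   0.04642709] 414.83139163160627 314.90803745189623 195.08444202509975
{'time_s': 0.1, 'q': array([-1.37028987e+00,  1.81469156e-01,  1.60794463e+00,  2.37134078e-05,
        1.35380891e+00, -2.06285562e-01]), 'dq': array([-0.00029706, -0.00068865, -0.00243199,  0.00013475, -0.00223568,
        0.00013461]), 'joint_efforts': array([-5.01180130e-04, -4.45884275e+01, -3.52240455e+01, -4.60261817e-04,
        4.20043798e-03,  2.56636035e-06]), 'eef_pos': array([ 0.22743308, -0.52754707,  0.2304552 ]), 'eef_rot': array([-8.14982197e-04,  9.79386437e-01,  2.01993919e-01,  1.39315733e-05]), 'wrist_force': array([ 0.08252785,  0.23406298, -0.05604336]), 'torque': array([-0.00831594,  0.02820269,  0.05371416]), 'grasp_force': 0.0, 'opening': 0.9983310500139421}
```

View pics/top0.png

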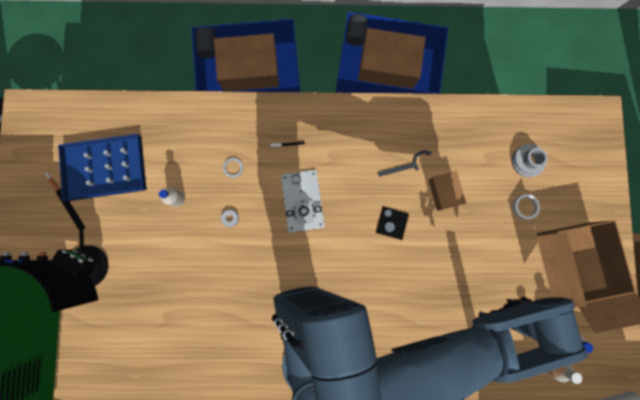

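View pics/scene0.png

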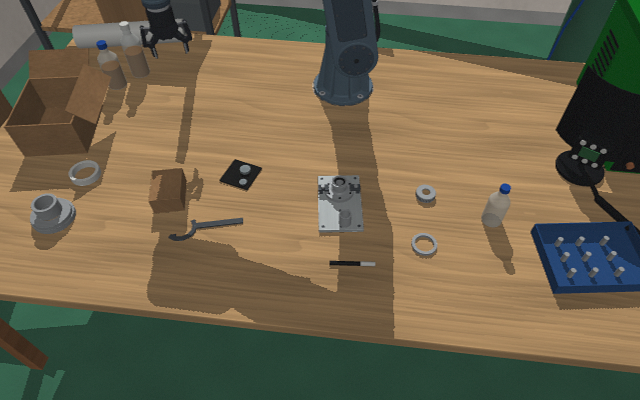

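Top view: neck about (304,211), pad with discs (392,222), knurled ring (230,217), spacer (233,167), flask (170,197), bush at the plate's far end (295,180). I'll get coarse positions, then refine with the wrist camera.

Run:
```python
from h import *
t=pickle.load(open('top.pkl','rb')); s=pickle.load(open('scene.pkl','rb'))
for n,a,b,z in [("neck",(304,211),(340,183),.062),("pad",(392,222),(240,174),.006),("ring",(230,217),(426,188),.018),("spacer",(233,167),(424,242),.009),("bush",(295,180),(343,213),.054)]:
    print(n,px(t,*a,z).round(3),px(s,*b,z).round(3))
im=cv2.resize(t["frame"][150:250,205:425],None,fx=3.6,fy=3.6,interpolation=cv2.INTER_CUBIC); cv2.imwrite('pics/top1.png',im)
w=grab("wrist"); o=ctrl.get_obs(); Rt=R.from_quat(o["eef_rot"][[1,2,3,0]]).as_matrix()
print("cam in tool",Rt.T@(np.array(w["xyz"])-o["eef_pos"]),(Rt.T@rot(w)).round(3),w["fx"])
```

```text
neck [0.524 0.037 0.062] [0.542 0.043 0.062]
pad [ 0.491 -0.278  0.006] [ 0.496 -0.277  0.006]
ring [0.505 0.3   0.018] [0.492 0.304 0.018]
spacer [0.686 0.296 0.009] [0.686 0.298 0.009]
bush [0.634 0.07  0.054] [0.646 0.063 0.054]
cam in tool [ 0.07693015 -0.00036252 -0.14336026] [[ 0.001 -0.953 -0.302]
 [ 1.     0.     0.   ]
 [-0.    -0.302  0.953]] 331.6782093557028
```

View pics/top1.png

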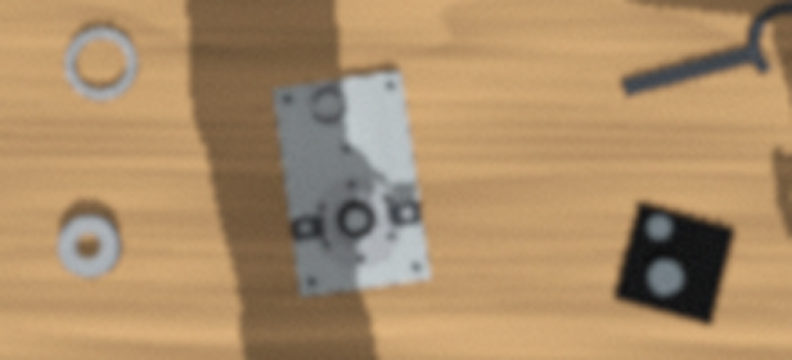

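Run:
```python
from h import *
t=pickle.load(open('top.pkl','rb'));P=cloud(t)
for n,a,z in [("neck",(303.9,210.6),.062),("glass",(389.7,226.9),.016),("small",(388,212.8),.012),("ring",(229.4,218.3),.018)]:
    u,v=map(round,a);print(n,px(t,*a,z).round(4),P[v-2:v+3,u-2:u+3,2].max().round(3))
```

```text
neck [0.5258 0.0377 0.062 ] 0.058
glass [ 0.4734 -0.2674  0.016 ] 0.022
small [ 0.5239 -0.2628  0.012 ] 0.022
ring [0.5003 0.3017 0.018 ] 0.006
```

Request:
jog_arm(
  series=[
    [[0,0,0,0,0,0.135,85],[0,0,0,0,0,0.135,85],[0,0,0,0,0,0.136,85],[35,-35,15,0,0,0,85],[35,-35,15,0,0,0,85],[35,-35,15,0,0,0,85],[35,-35,15,0,0,0,85],[35,-35,15,0,0,0,85],[35,-35,15,0,0,0,85],[35,-35,15,0,0,0,85]],
  ],
)

```text
time_s: 1.15
eef_pos: [0.4652, -0.2894, 0.1292]
eef_rot: [0.0, 1.0, 0.0, 0.0]
wrist_force: [-0.1, -1.1, -0.1]
opening: 0.992
grasp_force: 0.0
```

Run:
```python
from h import *
c=grab("wrist"); cv2.imwrite('pics/w1.png',c["frame"]); print(ctrl.get_obs()["eef_pos"],c["cx"],c["cy"])
P=cloud(c); print(P[::50,::80,2].round(3))
```

```text
[ 0.46808577 -0.28290399  0.12661707] 324.9841579987833 199.05644850371414
[[ 0.     0.001  0.     0.001  0.002 -0.     0.003  0.057]
 [ 0.001  0.273  0.001  0.002 -0.     0.     0.001  0.057]
 [ 0.001  0.001  0.001  0.001  0.002  0.002  0.001  0.055]
 [ 0.007  0.002  0.001  0.001  0.007  0.002  0.     0.001]
 [ 0.002  0.002  0.001  0.007  0.006  0.     0.003  0.001]
 [ 0.002  0.     0.001  0.001  0.001  0.002  0.001  0.001]
 [ 0.     0.     0.002  0.001  0.001  0.001  0.17   0.002]
 [-0.     0.2    0.2    0.001  0.001  0.001  0.205  0.201]]
```

View pics/w1.png

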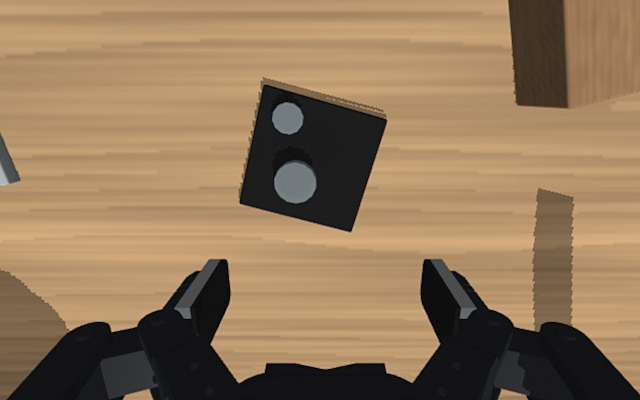

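Wrist view: pad tilted, the glass (295,182) in front, small disc (288,118) behind. Segmenting the glass top.

```bash
cat >> h.py <<'E'
def blob(c,u,v,tol=12):
    m=np.zeros((402,642),np.uint8); f=cv2.medianBlur(c["frame"],3).copy()
    cv2.floodFill(f,m,(u,v),(0,0,255),(tol,)*3,(tol,)*3,4|(255<<8)|cv2.FLOODFILL_MASK_ONLY|cv2.FLOODFILL_FIXED_RANGE)
    m=m[1:-1,1:-1]; k=max(cv2.findContours(m,cv2.RETR_EXTERNAL,cv2.CHAIN_APPROX_NONE)[0],key=len)
    return m,cv2.fitEllipse(k)
E
python3 - <<'E'
from h import *
c=pickle.load(open('wrist.pkl','rb'))
for tol in(8,14,22):
    m,e=blob(c,295,188,tol); print(e,(m>0).sum(),px(c,*e[0],.016).round(4))
m,e=blob(c,287,120,14); print(e,px(c,*e[0],.012).round(4))
print(c["frame"][160:206:2,295].tolist())
im=cv2.resize(c["frame"][130:230,220:370],None,fx=5,fy=5,interpolation=cv2.INTER_CUBIC); cv2.imwrite('pics/w1c.png',im)
E
```

```text
((294.7689514160156, 182.52120971679688), (38.272159576416016, 40.101253509521484), 111.62095642089844) 1261 [ 0.4746 -0.2652  0.016 ]
((294.7917785644531, 182.52684020996094), (38.58753204345703, 40.354740142822266), 112.29686737060547) 1278 [ 0.4746 -0.2652  0.016 ]
((294.8274841308594, 182.4697723388672), (38.86157989501953, 40.92085266113281), 108.53643035888672) 1304 [ 0.4747 -0.2652  0.016 ]
((287.2978515625, 117.98152160644531), (28.62593650817871, 30.119783401489258), 151.9114227294922) [ 0.5246 -0.2604  0.012 ]
[[55, 54, 51], [95, 92, 86], [128, 123, 114], [125, 121, 113], [126, 122, 114], [126, 122, 114], [127, 123, 115], [125, 121, 113], [127, 123, 115], [125, 121, 114], [126, 122, 114], [127, 123, 114], [126, 122, 114], [126, 122, 114], [125, 121, 114], [126, 122, 115], [126, 123, 114], [126, 123, 114], [125, 123, 114], [131, 128, 118], [130, 127, 118], [131, 126, 118], [19, 19, 20]]
```

View pics/w1c.png

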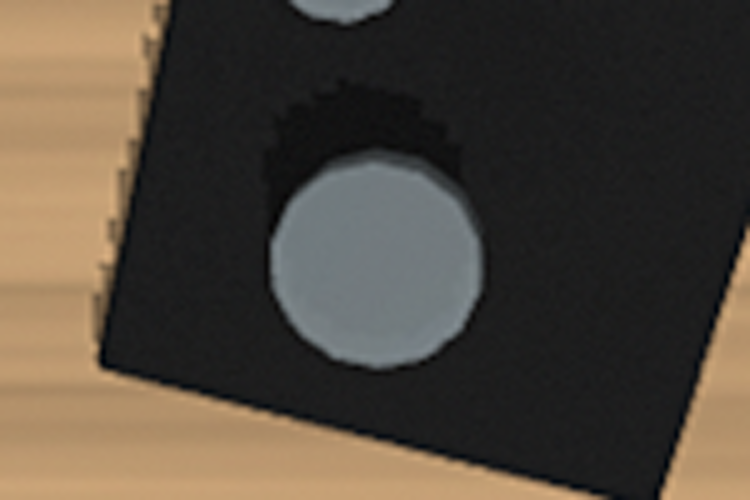

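Request:
jog_arm(
  series=[
    [[0,-4,14,0,0,0,50],[0,-4,14,0,0,0,50],[0,-4,14,0,0,0,50],[0,-4,14,0,0,0,50],[0,-1.8,14,0,0,0,50],[0,0,14,0,0,0,50],[0,0,0,0,0,0,50],[0,0,0,0,0,0,50],[0,0,0,0,0,0,50],[0,0,0,0,0,0,50]],
  ],
)

```text
time_s: 2.2
eef_pos: [0.4647, -0.2738, 0.0466]
eef_rot: [0.001, 1.0, 0.0, 0.001]
wrist_force: [0.5, 0.4, 0.6]
opening: 0.588
grasp_force: 0.0
```

Run:
```python
from h import *
c=grab("wrist"); o=ctrl.get_obs(); print(o["eef_pos"],o["opening"],o["eef_rot"],o["wrist_force"])
f=c["frame"]; cv2.imwrite('pics/w2.png',f[100:400,100:540])
```

```text
[ 0.46467165 -0.27369191  0.04654337] 0.58314259496942 [5.05879441e-04 9.99999638e-01 4.14133728e-04 5.44482359e-04] [-0.8030622   0.40335397 -0.83595635]
```

View pics/w2.png

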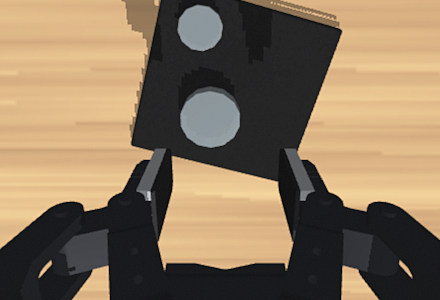

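Glass now at about (310,218) full-frame, between the fingers laterally but ahead in x. Refine and compute the delta.

Run:
```python
from h import *
c=pickle.load(open('wrist.pkl','rb'))
m,e=blob(c,310,222,14); p=px(c,*e[0],.016);print(e,p, p-ctrl.get_obs()["eef_pos"])
```

```text
((309.7066955566406, 219.009033203125), (53.798954010009766, 57.773067474365234), 97.26673126220703) [ 0.47471975 -0.2651411   0.016     ] [ 0.0100481   0.00855082 -0.03054337]
```

Request:
jog_arm(
  series=[
    [[2.5,-2,5,0,0,0,50],[2.5,-2,5,0,0,0,50],[2.5,-2,5,0,0,0,50],[2.5,-2,5,0,0,0,50],[0,-0.5,3,0,0,0,50],[0,0,0,0,0,0,50],[0,0,0,0,0,0,50],[0,0,0,0,0,0,50],[0,0,0,0,0,0,50],[0,0,0,0,0,0,50]],
  ],
)

```text
time_s: 3.25
eef_pos: [0.4742, -0.2649, 0.023]
eef_rot: [0.0, 1.0, 0.0, 0.0]
wrist_force: [0.4, 1.2, -0.4]
opening: 0.584
grasp_force: 0.0
```

Request:
jog_arm(
  series=[
    [[0.5,0,4,0,0,0,50],[0,0,4,0,0,0,50],[0,0,4,0,0,0,50],[0,0,0.5,0,0,0,50],[0,0,0,0,0,0,50],[0,0,0,0,0,0,20],[0,0,0,0,0,0,20],[0,0,0,0,0,0,20],[0,0,0,0,0,0,20],[0,0,0,0,0,0,20]],
  ],
)

```text
time_s: 4.25
eef_pos: [0.4749, -0.2649, 0.0108]
eef_rot: [0.0, 1.0, 0.0, 0.0]
wrist_force: [-1.5, 1.3, 5.0]
opening: 0.352
grasp_force: 59.1
```

Request:
jog_arm(
  series=[
    [[0,0,-15,0,0,0,20],[0,0,-40,0,0,0,20],[0,-20,-40,0,0,0,20],[0,-40,-30,0,0,0,20],[0,-45,-15,0,0,0,20],[0,-45,0,0,0,0,20],[0,-45,0,0,0,0,20],[0,-45,0,0,0,0,20],[0,-40,0,0,0,0,20],[0,-20,0,0,0,0,20]],
  ],
)

```text
time_s: 5.25
eef_pos: [0.474, 0.0382, 0.1512]
eef_rot: [-0.0, 1.0, 0.002, 0.0]
wrist_force: [-0.2, -0.7, -0.4]
opening: 0.352
grasp_force: 59.4
```

Request:
jog_arm(
  series=[
    [[0,0,0,0,0,0,20],[0,0,0,0,0,0,20],[0,0,0,0,0,0,20],[0,0,0,0,0,0,20],[0,0,0,0,0,0,20],[0,0,0,0,0,0,20],[0,0,0,0,0,0,20],[0,0,0,0,0,0,20],[0,0,0,0,0,0,20],[0,0,0,0,0,0,20]],
  ],
)

```text
time_s: 6.25
eef_pos: [0.4744, 0.0353, 0.1503]
eef_rot: [-0.0, 1.0, 0.0, -0.0]
wrist_force: [-0.5, -0.3, -0.3]
opening: 0.35
grasp_force: 59.4
```

Run:
```python
from h import *
c=grab("wrist"); o=ctrl.get_obs(); print(o["eef_pos"],o["opening"],o["grasp_force"],o["wrist_force"])
f=c["frame"]; cv2.imwrite('pics/w3.png',f)
```

```text
[0.4744227  0.0352969  0.15026114] 0.3524018473680948 59.43855106830597 [0.12824366 0.61334933 0.11649756]
```

View pics/w3.png

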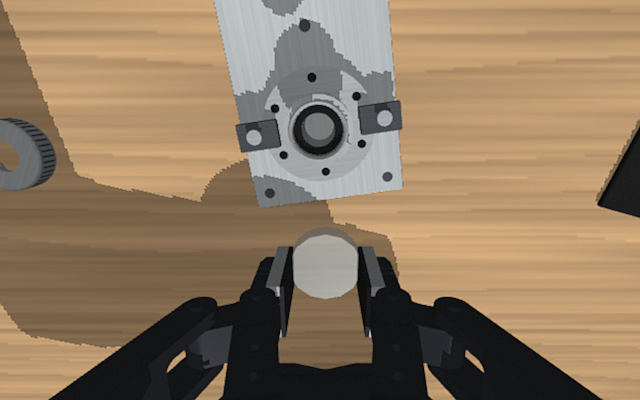

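Glass held at (325,266); neck pocket centred at about (318,129), upright black annulus. Fit the rim by colour and depth.

Run:
```python
from h import *
c=pickle.load(open('wrist.pkl','rb'));P=cloud(c)
m,e=blob(c,325,268,20); print("glass",e,px(c,*e[0],.1553),P[255:280,310:340,2].mean())
g=c["frame"].max(2); print(g[129,270:365].tolist()); print(g[90:172,318].tolist())
roi=np.zeros((400,640),bool);roi[85:175,270:365]=1
m=((P[...,2]>.0585)&(P[...,2]<.067)&roi).astype(np.uint8)
ks,h=cv2.findContours(m,cv2.RETR_CCOMP,cv2.CHAIN_APPROX_NONE)
for k in ks:
    if len(k)>40: e=cv2.fitEllipse(k); print("rim",len(k),e,px(c,*e[0],.062))
m=((g<70)&roi).astype(np.uint8); ks,h=cv2.findContours(m,cv2.RETR_CCOMP,cv2.CHAIN_APPROX_NONE)
for k in ks:
    if len(k)>60: e=cv2.fitEllipse(k); print("dark",len(k),e,px(c,*e[0],.062),px(c,*e[0],.055))
```

```text
glass ((325.01690673828125, 266.39117431640625), (63.397125244140625, 65.74763488769531), 92.13597869873047) [0.47436307 0.03541216 0.1553    ] 0.15673491617169777
[82, 82, 82, 81, 80, 83, 77, 45, 87, 155, 175, 171, 171, 174, 175, 175, 179, 159, 125, 140, 159, 151, 113, 49, 24, 29, 30, 28, 28, 28, 21, 50, 70, 71, 63, 97, 127, 128, 123, 120, 122, 123, 119, 119, 122, 124, 123, 126, 125, 122, 123, 123, 123, 125, 124, 123, 122, 124, 124, 123, 124, 127, 116, 86, 61, 39, 25, 29, 29, 30, 30, 26, 35, 83, 123, 132, 146, 145, 166, 189, 185, 184, 183, 178, 173, 175, 175, 176, 184, 146, 57, 51, 79, 81, 79]
[119, 114, 104, 119, 162, 181, 179, 182, 157, 103, 98, 146, 189, 184, 138, 9, 26, 28, 30, 30, 29, 24, 49, 104, 128, 123, 121, 121, 122, 121, 121, 123, 121, 123, 123, 124, 123, 124, 125, 125, 125, 126, 126, 125, 126, 124, 125, 126, 128, 111, 81, 81, 82, 79, 81, 85, 71, 29, 18, 19, 17, 21, 17, 17, 32, 66, 86, 97, 101, 135, 175, 174, 170, 169, 168, 172, 173, 171, 167, 167, 170, 170]
rim 257 ((317.1816711425781, 130.0120086669922), (66.46800994873047, 67.88758850097656), 17.94057273864746) [0.5276
[... 176 characters left out ...]
 ((274.4703674316406, 135.21844482421875), (8.31330680847168, 37.13188934326172), 171.4751434326172) [0.52408493 0.07035031 0.062     ] [0.52326479 0.07140021 0.055     ]
dark 66 ((200.36839294433594, -242.2791748046875), (63.367122650146484, 766.0737915039062), 0.0) [0.71648499 0.09997748 0.062     ] [0.72147631 0.10192227 0.055     ]
dark 142 ((317.7818908691406, 129.90892028808594), (49.082908630371094, 49.612144470214844), 177.68634033203125) [0.52773384 0.04041417 0.062     ] [0.52702391 0.04055986 0.055     ]
dark 109 ((318.3063049316406, 128.9961395263672), (32.31435775756836, 35.48052215576172), 176.85914611816406) [0.52835131 0.04005074 0.062     ] [0.52766004 0.04018544 0.055     ]
```

Request:
jog_arm(
  series=[
    [[2,-1.3,5,0,0,0,20],[2,-1.3,12,0,0,0,20],[2,-1.3,14,0,0,0,20],[2,-1.4,14,0,0,0,20],[0,0,10,0,0,0,20],[0,0,5,0,0,0,20],[0,0,0,0,0,0,20],[0,0,0,0,0,0,20],[0,0,0,0,0,0,20],[0,0,0,0,0,0,20]],
  ],
)

```text
time_s: 7.3
eef_pos: [0.4829, 0.0405, 0.0909]
eef_rot: [0.0, 1.0, 0.0, 0.001]
wrist_force: [1.2, 1.3, -0.5]
opening: 0.352
grasp_force: 59.4
```

```bash
cat > neck.py <<'E'
from h import *
c=grab("wrist");P=cloud(c);o=ctrl.get_obs();print(o["eef_pos"],o["eef_rot"])
n=np.array([.5276,.0406,.062]); q=rot(c).T@(n-c["xyz"]); u,v=int(c["cx"]+c["fx"]*q[0]/q[2]),int(c["cy"]+c["fy"]*q[1]/q[2]); print(u,v)
roi=np.zeros((400,640),bool);roi[max(v-55,0):v+56,u-55:u+56]=1
z=P[...,2]; m=((z>.0585)&(z<.067)&roi); print("rim z",np.median(z[m]))
g=c["frame"].max(2)
for nm,mm in(("rim",m),("dark",(g<70)&roi)):
    ks,_=cv2.findContours(mm.astype(np.uint8),cv2.RETR_CCOMP,cv2.CHAIN_APPROX_NONE)
    for k in ks:
        if len(k)>90: e=cv2.fitEllipse(k); print(nm,len(k),np.round(e[0]+e[1],1),px(c,*e[0],.062).round(4),px(c,*e[0],.055).round(4))
cv2.imwrite('pics/neck.png',cv2.resize(c["frame"][max(v-60,0):v+80,u-90:u+90],None,fx=4,fy=4))
E
python3 neck.py
```

```text
[0.48279975 0.04049082 0.0908216 ] [8.63714175e-05 9.99999774e-01 3.96955052e-04 5.35424327e-04]
325 158
rim z 0.06157599942343661
rim 312 [324.4 157.5  86.8  88.2] [0.528 0.041 0.062] [0.5267 0.041  0.055 ]
rim 193 [324.7 157.6  67.1  67.9] [0.528  0.0408 0.062 ] [0.5267 0.0408 0.055 ]
dark 182 [325.2 156.6  63.2  64.6] [0.5285 0.0405 0.062 ] [0.5273 0.0405 0.055 ]
dark 143 [325.2 155.9  41.9  44.3] [0.5289 0.0405 0.062 ] [0.5276 0.0405 0.055 ]
```

View pics/neck.png

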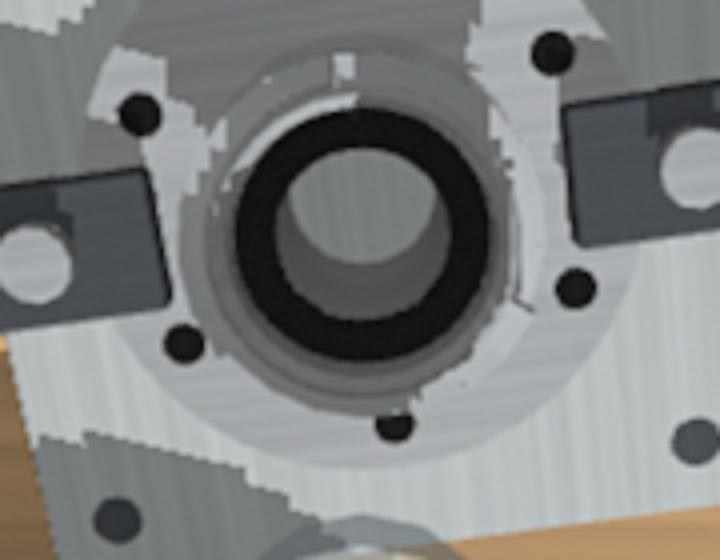

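Pocket centre at about (.5279, .0407) with all fits within 0.5 mm. Moving above it.

Request:
jog_arm(
  series=[
    [[5,0,0,0,0,0,20],[10,-0.2,0,0,0,0,20],[10,0,0,0,0,0,20],[10,0,0,0,0,0,20],[7,0,3,0,0,0,20],[3,0,6,0,0,0,20],[0,0,5,0,0,0,20],[0,0,3,0,0,0,20],[0,0,0,0,0,0,20],[0,0,0,0,0,0,20]],
  ],
)

```text
time_s: 8.35
eef_pos: [0.5271, 0.0408, 0.0731]
eef_rot: [-0.0, 1.0, 0.0, -0.0]
wrist_force: [0.2, -0.1, -0.1]
opening: 0.351
grasp_force: 59.4
```

Run:
```python
from h import *
o=ctrl.get_obs();print(o["eef_pos"],o["eef_rot"],o["wrist_force"])
```

```text
[0.52708483 0.04083743 0.07314656] [-2.01962230e-05  9.99999889e-01  4.01248600e-04 -2.45768841e-04] [ 0.1525168  -0.07702736 -0.05322021]
```

Correct x by +0.8 and lower to TCP z ≈ 0.063, checking force.

Request:
jog_arm(
  series=[
    [[0.8,0.1,0,0,0,0,20],[0,0,0,0,0,0,20],[0,0,2,0,0,0,20],[0,0,2,0,0,0,20],[0,0,2,0,0,0,20],[0,0,2,0,0,0,20],[0,0,2,0,0,0,20],[0,0,0,0,0,0,20],[0,0,0,0,0,0,20],[0,0,0,0,0,0,20]],
  ],
)

```text
time_s: 9.35
eef_pos: [0.5282, 0.0407, 0.0633]
eef_rot: [0.0, 1.0, 0.0, -0.0]
wrist_force: [-0.4, 0.1, -0.6]
opening: 0.352
grasp_force: 59.4
```

Request:
jog_arm(
  series=[
    [[-0.2,0,0.7,0,0,0,20],[0,0,0.7,0,0,0,20],[0,0,0,0,0,0,20],[0,0,0,0,0,0,20],[0,0,0,0,0,0,45],[0,0,0,0,0,0,55],[0,0,0,0,0,0,55],[0,0,0,0,0,0,55],[0,0,0,0,0,0,55],[0,0,-8,0,0,0,55]],
  ],
)

```text
time_s: 10.35
eef_pos: [0.5271, 0.0408, 0.0692]
eef_rot: [-0.0, 1.0, 0.0, -0.001]
wrist_force: [-0.5, 0.4, 0.2]
opening: 0.644
grasp_force: 0.0
```

Request:
jog_arm(
  series=[
    [[0,0,-10,0,0,0,85],[-5,0,-15,0,0,0,85],[-15,0,-15,0,0,0,85],[-15,0,-10,0,0,0,85],[-10,0,0,0,0,0,85],[-5,0,0,0,0,0,85],[0,0,0,0,0,0,85],[0,0,0,0,0,0,85],[0,0,0,0,0,0,85],[0,0,0,0,0,0,85]],
  ],
)

```text
time_s: 11.35
eef_pos: [0.4782, 0.0406, 0.1196]
eef_rot: [-0.0, 1.0, 0.0, -0.0]
wrist_force: [0.8, 0.1, -0.9]
opening: 0.995
grasp_force: 0.0
```

Run:
```python
from h import *
c=grab("wrist");P=cloud(c);o=ctrl.get_obs();print(o["eef_pos"])
n=np.array([.528,.0407,.065]); q=rot(c).T@(n-c["xyz"]); u,v=int(c["cx"]+c["fx"]*q[0]/q[2]),int(c["cy"]+c["fy"]*q[1]/q[2]); print(u,v)
for t in(10,16,24):
    m,e=blob(c,u,v,t); m=m>0; print((m.sum()),np.round(e[0]+e[1],1),px(c,*e[0],.065).round(4))
pts=P[v-16:v+17,u-16:u+17].reshape(-1,3); A=np.c_[pts[:,:2]-n[:2],np.ones(len(pts))]
print("plane",np.linalg.lstsq(A,pts[:,2],rcond=None)[0])
```

```text
[0.47817684 0.04064228 0.11960017]
325 141
698 [325.4 135.5  26.8  31.3] [0.5317 0.0406 0.065 ]
725 [325.3 135.6  27.5  31.8] [0.5316 0.0406 0.065 ]
1107 [325.5 140.2  35.9  37.4] [0.5289 0.0405 0.065 ]
plane [0.94204084 0.00376627 0.06655927]
```

Run:
```python
from h import *
c=pickle.load(open('wrist.pkl','rb'));P=cloud(c)
print((P[112:172:4,294:360:4,2]*1000).round(0).astype(int)); print(c["frame"][112:172:4,294:360:4,1])
```

```text
[[ 27  58  57  57  63  63  62  61  63  61  63  63  62  60  60  25  25]
 [ 58  57  62  63  60  66  65  66  65  66  66  58  63  62  60  60  25]
 [ 59  59  63  56  65  66  66  67  66  65  65  65  65  62  62  59  59]
 [ 58  63  65  67  66  66  66  65  66  66  67  65  66  66  62  61  58]
 [ 63  62  67  66  67  66  66  67  66  66  65  65  68  67  57  63  58]
 [ 63  53  66  65  66  66 263  65  67  65  65 263 263  67  65  61  62]
 [ 62  66  66  66  66  65  66  66  65  67  66  67  65  66  66  61  63]
 [ 62  67  66  65  66  66  67  65  66  66  65  66  66  65  65  58  63]
 [ 62  66  66  67  66  66  66  66  67  66  66  66  66  66  66  59  63]
 [ 62  66  67  67  66  67  67  67  66  66  67  67  65  65  65  61  62]
 [ 63  56  66  65  66  66  68  66  66  66  66  66  66  68  67  62  62]
 [ 62  62  66  66  67  66  66  66  65  66  66  66  65  66  57  63  62]
 [ 61  63  59  65  66  66  65  65  66  67  67  65  66  66  61  62  61]
 [ 62  61  63  59  66  66  66  66  67  65  66  66  55  61  63  62  62]
 [ 24  57  56  64  61  66  66  67  67  67  65  59  62  62  61  60  26]]
[[107 114 116 104 102  85  83  69 
[... 331 characters left out ...]
122 123 168 165 164 167 165 167 167 165 148 122 127 130 138]
 [154 145 123 122 163 165 162 166 166 167 167 166 145 123 123  76 137]
 [149 122 123 129 146 165 165 165 165 166 165 166 144 121 124  44 142]
 [145 130 124 123 146 165 166 167 167 165 165 149 146 121 126  47 136]
 [140 125 123 122 146 146 152 168 167 165 148 145 146 122 123  75 155]
 [130  74 122 122 134 147 147 148 148 148 148 148 120 123 122 109 143]
 [149 128 127 124 123 131 148 148 149 147 149 124 123 123  65 125 185]
 [163 147  88 128 122 123 122 124 126 119 122 123 122 122 105 165 175]
 [161 165 131  79 131 122 123 122 123 123 122 122  93 100 165 175 174]
 [160 159 160 139 106  96 118 128 120 136 114  69  99 165 171 172 166]]
```

Glass reads flat at ~66 mm against a 62 mm rim: seated in the pocket. On to the ring, at yaw ≈ 2.38 to leave clockwise travel on the last joint.

Request:
jog_arm(
  series=[
    [[3,-30,0,0,0,0,85],[4,-45,0,0,0,0,85],[4,-45,0,0,0,0,85],[4,-45,0,0,0,0,85],[4,-45,0,0,0,0,85],[3,-40,0,0,0,0,85],[0,-11,0,0,0,0,85],[0,0,0,0,0,-0.149,85],[0,0,0,0,0,-0.149,85],[0,0,0,0,0,-0.149,85]],
  ],
)

```text
time_s: 12.4
eef_pos: [0.4997, 0.3013, 0.1194]
eef_rot: [0.0, 0.974, 0.225, -0.0]
wrist_force: [0.4, 0.3, 0.2]
opening: 0.994
grasp_force: 0.0
```

Request:
jog_arm(
  series=[
    [[0,0,0,0,0,-0.149,85],[0,0,0,0,0,-0.149,85],[0,0,0,0,0,-0.149,85],[0,0,0,0,0,-0.149,85],[0,0,0,0,0,-0.149,85],[0,0,0,0,0,-0.149,85],[0,0,0,0,0,-0.149,85],[0,0,0,0,0,-0.149,85],[0,0,0,0,0,-0.149,85],[0,0,0,0,0,-0.149,85]],
  ],
)

```text
time_s: 13.4
eef_pos: [0.4998, 0.3009, 0.1195]
eef_rot: [-0.0, 0.564, 0.826, -0.0]
wrist_force: [-0.7, 1.2, -0.1]
opening: 0.996
grasp_force: 0.0
```

Request:
jog_arm(
  series=[
    [[0,0,0,0,0,-0.149,85],[0,0,0,0,0,-0.149,85],[0,0,0,0,0,-0.149,85],[0,0,0,0,0,0,85],[0,0,0,0,0,0,85],[0,0,0,0,0,0,85],[0,0,0,0,0,0,85],[0,0,0,0,0,0,85],[0,0,0,0,0,0,85],[0,0,0,0,0,0,85]],
  ],
)

```text
time_s: 14.4
eef_pos: [0.4998, 0.3017, 0.1199]
eef_rot: [0.0, 0.37, 0.929, 0.0]
wrist_force: [0.3, -0.1, -0.1]
opening: 1.0
grasp_force: 0.0
```

Run:
```python
from h import *
c=pickle.load(open('wrist.pkl','rb'));P=cloud(c)[112:172,294:360].reshape(-1,3)
r=np.hypot(P[:,0]-.528,P[:,1]-.0407); k=(r<.015)&(P[:,2]>.06)&(P[:,2]<.07);k2=(r>.0195)&(r<.0235)&(P[:,2]>.06)&(P[:,2]<.066)
for kk in(k,k2): print(np.linalg.lstsq(np.c_[P[kk,:2]-[.528,.0407],np.ones(kk.sum())],P[kk,2],rcond=None)[0].round(4))
c=grab("wrist");P=cloud(c);o=ctrl.get_obs();r=R.from_quat(o["eef_rot"][[1,2,3,0]]).as_matrix();print(o["eef_pos"],o["q"][5],"yaw",np.arctan2(r[1,0],r[0,0]))
z=P[...,2];m=((z>.0135)&(z<.024)&(np.hypot(P[...,0]-.5,P[...,1]-.302)<.05))
ks,_=cv2.findContours(m.astype(np.uint8),cv2.RETR_CCOMP,cv2.CHAIN_APPROX_NONE)
for k in ks:
    if len(k)>60: e=cv2.fitEllipse(k); print(len(k),np.round(e[0]+e[1],1),px(c,*e[0],.018).round(4))
cv2.imwrite('pics/w5.png',c["frame"])
```

```text
[-0.0005 -0.0011  0.066 ]
[-0.0067  0.0077  0.0621]
[0.49981829 0.30170491 0.11987849] -0.4738902696361126 yaw 2.384589556603436
216 [328.8 196.8  74.2  76.4] [0.5005 0.305  0.018 ]
91 [328.8 197.7  30.9  33.8] [0.501  0.3044 0.018 ]
```

View pics/w5.png

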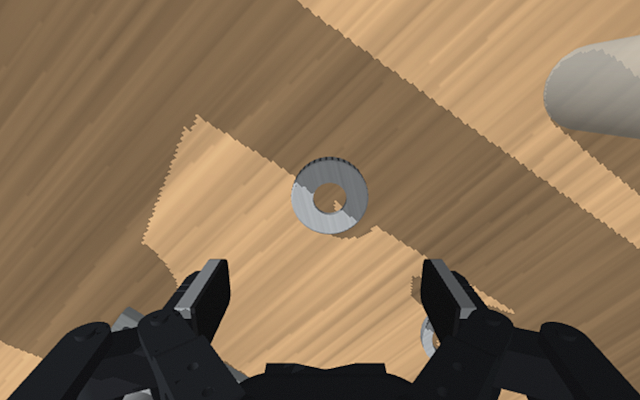

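Ring at (329,197) → (.5006,.3047), diameter checks at 60 mm; flask and spacer are clear of the fingers.

Request:
jog_arm(
  series=[
    [[0.5,0.9,8,0,0,0,85],[0.5,0.9,18,0,0,0,85],[0.5,0.9,20,0,0,0,85],[0,0,20,0,0,0,85],[0,0,18,0,0,0,85],[0,0,12,0,0,0,85],[0,0,6,0,0,0,85],[0,0,0,0,0,0,85],[0,0,0,0,0,0,85],[0,0,0,0,0,0,85]],
  ],
)

```text
time_s: 15.45
eef_pos: [0.5014, 0.305, 0.0189]
eef_rot: [0.001, 0.369, 0.929, 0.001]
wrist_force: [0.7, 0.1, -0.3]
opening: 0.996
grasp_force: 0.0
```

```bash
cat > ring.py <<'E'
from h import *
import sys
zt=float(sys.argv[1]); x0=np.array([float(sys.argv[2]),float(sys.argv[3])])
c=grab("wrist");P=cloud(c);o=ctrl.get_obs();r=R.from_quat(o["eef_rot"][[1,2,3,0]]).as_matrix();print(o["eef_pos"],o["q"][5],o["torque"])
z=P[...,2];rr=np.hypot(P[...,0]-x0[0],P[...,1]-x0[1]);m=((abs(z-zt)<.0045)&(rr<.04))
ks,_=cv2.findContours(m.astype(np.uint8),cv2.RETR_CCOMP,cv2.CHAIN_APPROX_NONE)
for k in ks:
    if len(k)>60:
        e=cv2.fitEllipse(k);p=px(c,*e[0],zt);print(len(k),np.round(e[0]+e[1],1),p.round(4),"tool delta mm",(r.T@(p-o["eef_pos"])*1e3).round(1))
k=m&(rr>.015)&(rr<.027);print("top plane",np.linalg.lstsq(np.c_[P[k][:,:2]-x0,np.ones(k.sum())],P[k][:,2],rcond=None)[0].round(4))
E
python3 ring.py .018 .5006 .3047
```

```text
[0.50131189 0.30495522 0.01887725] -0.46964086232101326 [-0.00731292  0.04060134  0.00885196]
348 [324.2 258.2 112.9 122.4] [0.4998 0.3059 0.018 ] tool delta mm [ 1.8 -0.4  0.9]
137 [324.2 260.6  43.5  52.6] [0.5007 0.305  0.018 ] tool delta mm [ 0.5 -0.4  0.9]
top plane [-0.0004 -0.0008  0.0189]
```

Request:
jog_arm(
  series=[
    [[1,-0.4,6,0,0,0,85],[0,0,6,0,0,0,85],[0,0,5,0,0,0,85],[0,0,2,0,0,0,85],[0,0,0,0,0,0,50],[0,0,0,0,0,0,50],[0,0,0,0,0,0,50],[0,0,0,0,0,0,50],[0,0,0,0,0,0,50],[0,0,0,0,0,0,50]],
  ],
)

```text
time_s: 16.5
eef_pos: [0.5002, 0.3053, -0.0005]
eef_rot: [0.0, 0.369, 0.929, 0.0]
wrist_force: [-0.9, 0.3, 5.7]
opening: 0.68
grasp_force: 65.0
```

Request:
jog_arm(
  series=[
    [[0,0,-15,0,0,0,50],[0,0,-35,0,0,0,50],[-10,-8,-35,0,0,0,50],[-30,-26,-15,0,0,0,50],[-34,-29,0,0,0,0,50],[-34,-29,0,0,0,0,50],[-34,-29,0,0,0,0,50],[-32,-28,0,0,0,0,50],[-20,-17,0,0,0,0,50],[-8,-7,0,0,0,0,50]],
  ],
)

```text
time_s: 17.5
eef_pos: [0.5276, 0.0381, 0.0993]
eef_rot: [0.0, 0.371, 0.929, -0.0]
wrist_force: [-0.8, -0.1, -2.7]
opening: 0.678
grasp_force: 65.0
```

Request:
jog_arm(
  series=[
    [[0,0,0,0,0,0,50],[0,0,0,0,0,0,50],[0,0,0,0,0,0,50],[0,0,0,0,0,0,50],[0,0,0,0,0,0,50],[0,0,0,0,0,0,50],[0,0,0,0,0,0,50],[0,0,0,0,0,0,50],[0,0,0,0,0,0,50],[0,0,0,0,0,0,50]],
  ],
)

```text
time_s: 18.5
eef_pos: [0.5277, 0.0406, 0.0989]
eef_rot: [-0.0, 0.369, 0.929, 0.0]
wrist_force: [-0.8, 0.2, -1.3]
opening: 0.682
grasp_force: 65.0
```

```bash
python3 ring.py .1175 .528 .041
```

```text
[0.52765571 0.04055993 0.09887308] -0.9616943999700835 [-0.0099927  -0.00664751  0.0568822 ]
563 [325.1 280.6 120.1 162.5] [0.5266 0.0415 0.1175] tool delta mm [  1.4  -0.  -18.6]
150 [324.4 284.5  46.9  58.6] [0.5278 0.04   0.1175] tool delta mm [ -0.5  -0.3 -18.6]
top plane [-0.0017  0.0019  0.1182]
```

Run:
```python
from h import *
c=pickle.load(open('wrist.pkl','rb'));P=cloud(c);o=ctrl.get_obs();r=R.from_quat(o["eef_rot"][[1,2,3,0]]).as_matrix()
for v in range(200,345,1):
    p=r.T@(px(c,325,v,.1169)-o["eef_pos"])*1e3
    print(v,c["frame"][v,325].tolist(),round(P[v,325,2]*1e3),p[0].round(1),end=' | ' if v%3 else '\n')
```

```text
200 [151, 148, 145] 62 37.4 | 201 [106, 104, 102] 63 37.0
202 [68, 67, 66] 62 36.6 | 203 [65, 63, 59] 57 36.1 | 204 [91, 90, 83] 58 35.7
205 [90, 88, 81] 60 35.3 | 206 [88, 85, 79] 62 34.9 | 207 [91, 88, 82] 64 34.5
208 [111, 107, 100] 65 34.0 | 209 [121, 118, 113] 65 33.6 | 210 [114, 112, 111] 101 33.2
211 [115, 114, 111] 103 32.8 | 212 [115, 113, 112] 105 32.3 | 213 [113, 110, 108] 105 31.9
214 [115, 112, 110] 105 31.5 | 215 [111, 110, 108] 107 31.0 | 216 [106, 104, 102] 109 30.6
217 [107, 104, 103] 111 30.2 | 218 [111, 110, 107] 113 29.8 | 219 [114, 112, 110] 113 29.3
220 [111, 108, 106] 114 28.9 | 221 [106, 102, 101] 116 28.5 | 222 [139, 137, 135] 117 28.0
223 [172, 170, 166] 117 27.6 | 224 [169, 166, 162] 118 27.2 | 225 [166, 163, 159] 118 26.7
226 [163, 161, 157] 118 26.3 | 227 [159, 156, 153] 119 25.8 | 228 [159, 156, 152] 118 25.4
229 [157, 155, 152] 119 25.0 | 230 [158, 155, 152] 119 24.5 | 231 [157, 155, 152] 118 24.1
232 [156, 153, 150] 119 23.6 | 233 [155, 153, 151] 118 23.2 | 234 [157, 155, 152] 118 22.7
235 [156, 154, 151] 118 22.3 | 236 [155, 153, 149] 118 21.9 | 237 [
[... 2502 characters left out ...]
4, 102, 101] 118 -20.2 | 323 [100, 98, 96] 119 -20.7 | 324 [140, 138, 136] 118 -21.2
325 [166, 163, 161] 118 -21.8 | 326 [125, 124, 122] 118 -22.3 | 327 [100, 98, 98] 118 -22.8
328 [103, 101, 99] 119 -23.4 | 329 [100, 98, 95] 118 -23.9 | 330 [138, 136, 133] 117 -24.5
331 [165, 162, 160] 118 -25.0 | 332 [127, 124, 122] 119 -25.6 | 333 [102, 101, 98] 119 -26.1
334 [105, 103, 101] 118 -26.6 | 335 [106, 104, 102] 119 -27.2 | 336 [105, 103, 101] 118 -27.7
337 [105, 104, 101] 119 -28.3 | 338 [103, 101, 100] 118 -28.8 | 339 [104, 102, 100] 119 -29.4
340 [103, 101, 99] 118 -30.0 | 341 [103, 102, 98] 118 -30.5 | 342 [103, 100, 96] 118 -31.1
343 [98, 97, 96] 118 -31.6 | 344 [100, 125, 147] 118 -32.2 |
```

Request:
jog_arm(
  series=[
    [[-5,0,0,0,0,0,50],[-12,0,0,0,0,0,50],[-14,0,0,0,0,0,50],[-14,0,0,0,0,0,50],[-7,0,0,0,0,0,50],[-3,0,0,0,0,0,50],[0,0,0,0,0,0,50],[0,0,0,0,0,0,50],[0,0,0,0,0,0,50],[0,0,0,0,0,0,50]],
  ],
)

```text
time_s: 19.55
eef_pos: [0.5674, 0.0032, 0.0989]
eef_rot: [-0.0, 0.369, 0.929, 0.0]
wrist_force: [1.2, 0.7, -1.5]
opening: 0.681
grasp_force: 65.0
```

```bash
cp h.py h2.py; python3 neck.py
python3 - <<'E'
from h import *
c=pickle.load(open('wrist.pkl','rb'));P=cloud(c);o=ctrl.get_obs();r=R.from_quat(o["eef_rot"][[1,2,3,0]]).as_matrix()
n=np.array([.528,.0407,.065])
q=rot(c).T@(n-c["xyz"]); u=int(c["cx"]+c["fx"]*q[0]/q[2]);v0=int(c["cy"]+c["fy"]*q[1]/q[2])
print(u,v0,"neck in tool",(r.T@(n-o["eef_pos"])*1e3).round(2))
for v in range(v0-48,v0+48):
    p=r.T@(px(c,u,v,.065)-o["eef_pos"])*1e3
    print(v,c["frame"][v,u,1],round(P[v,u,2]*1e3),p[0].round(1),end='\n' if v%6==0 else ' | ')
E
```

```text
[0.56744491 0.00317392 0.09892314] [-5.01966436e-05  3.69227441e-01  9.29339063e-01  1.09556474e-05]
325 138
rim z 0.06512433455486183
rim 347 [323.6 136.5  85.4  86.3] [0.5262 0.0408 0.062 ] [0.5268 0.0402 0.055 ]
rim 185 [325.  138.5  65.   67.5] [0.5275 0.0407 0.062 ] [0.5281 0.04   0.055 ]
dark 179 [325.2 138.5  64.3  67. ] [0.5276 0.0407 0.062 ] [0.5283 0.0401 0.055 ]
325 139 neck in tool [54.44  0.22 33.93]
91 150 56 79.1 | 92 149 56 78.6 | 93 150 57 78.1 | 94 150 57 77.6 | 95 150 57 77.1 | 96 151 58 76.7
97 150 56 76.2 | 98 155 61 75.7 | 99 162 62 75.2 | 100 139 64 74.7 | 101 95 63 74.2 | 102 90 63 73.7
103 90 61 73.2 | 104 60 54 72.7 | 105 2 56 72.2 | 106 28 56 71.7 | 107 86 56 71.2 | 108 118 66 70.7
109 118 67 70.2 | 110 116 66 69.7 | 111 116 66 69.2 | 112 116 66 68.7 | 113 114 66 68.2 | 114 123 66 67.7
115 151 66 67.2 | 116 161 67 66.7 | 117 155 66 66.2 | 118 155 66 65.7 | 119 154 66 65.2 | 120 154 66 64.7
121 156 67 64.2 | 122 156 66 63.7 | 123 156 66 63.2 | 124 156 67 62.7 | 125 156 66 62.1 | 126 157 65 61.6
127 156 65 61.1 | 128 156 67 60.6 | 129 156 65 60.1 | 130 156 66
[... 292 characters left out ...]
7 142 66 50.6 | 148 137 66 50.1 | 149 138 64 49.6 | 150 139 66 49.0
151 137 66 48.5 | 152 136 65 47.9 | 153 136 65 47.4 | 154 137 66 46.9 | 155 137 67 46.3 | 156 138 65 45.8
157 128 66 45.2 | 158 108 67 44.7 | 159 113 65 44.2 | 160 113 66 43.6 | 161 113 68 43.1 | 162 112 66 42.5
163 113 66 42.0 | 164 113 67 41.4 | 165 112 66 40.9 | 166 111 65 40.3 | 167 116 66 39.8 | 168 132 67 39.2
169 142 65 38.6 | 170 126 67 38.1 | 171 94 61 37.5 | 172 83 63 37.0 | 173 121 62 36.4 | 174 129 63 35.9
175 87 62 35.3 | 176 137 62 34.7 | 177 166 60 34.2 | 178 162 59 33.6 | 179 161 60 33.0 | 180 160 59 32.5
181 158 60 31.9 | 182 156 25 31.3 | 183 152 26 30.8 | 184 150 24 30.2 | 185 148 26 29.6 | 186 146 24 29.0
```

Glass top is seen at tool x 54.45 against 54.44 predicted, so neck position and camera agree at both yaws. The ring sits about −2 mm along tool x in the grip; compensate.

Request:
jog_arm(
  series=[
    [[6,0.2,0,0,0,0,50],[12,0,0,0,0,0,50],[14,0,0,0,0,0,50],[14,0,0,0,0,0,50],[7.4,0,4,0,0,0,50],[3,0,8,0,0,0,50],[0,0,8,0,0,0,50],[0,0,6,0,0,0,50],[0,0,4,0,0,0,50],[0,0,0,0,0,0,50]],
  ],
)

```text
time_s: 20.6
eef_pos: [0.5264, 0.0415, 0.0679]
eef_rot: [-0.001, 0.37, 0.929, -0.0]
wrist_force: [-0.6, 1.1, -2.1]
opening: 0.679
grasp_force: 65.0
```

Run:
```python
from h import *
c=grab("wrist")
o=ctrl.get_obs();r=R.from_quat(o["eef_rot"][[1,2,3,0]]).as_matrix();print(o["eef_pos"],(r.T@(np.array([.528,.0407,.062])-o["eef_pos"])*1e3).round(2),o["wrist_force"],o["torque"])
for u in (318,325,332):
    f=c["frame"][:,u,1].astype(int); d=np.diff(f); P=cloud(c)
    for v in np.flatnonzero(abs(d)>12):
        if 215<v<350: print(u,v,f[v],f[v+1],round(P[v,u,2]*1e3),round(P[v+1,u,2]*1e3),(r.T@(px(c,u,v+.5,o["eef_pos"][2]+.0185)-o["eef_pos"])*1e3)[0].round(1))
```

```text
[0.52673333 0.04143595 0.06838953] [-1.43  0.34  6.39] [ 0.7932404   0.79140365 -1.38598005] [ 0.07212737  0.01037438 -0.05186998]
318 219 47 74 83 83 29.7
318 220 74 104 83 85 29.3
318 221 104 125 85 85 28.9
318 222 125 154 85 86 28.4
318 223 154 167 86 87 28.0
318 281 115 129 66 66 1.4
318 282 129 144 66 65 0.9
318 290 161 146 66 65 -3.0
318 291 146 113 65 65 -3.5
318 292 113 89 65 62 -4.0
318 294 93 106 62 58 -5.0
318 303 110 131 13 13 -9.5
318 304 131 176 13 11 -10.1
318 305 176 160 11 13 -10.6
318 306 160 83 13 83 -11.1
318 313 84 101 87 88 -14.7
318 342 100 121 88 88 -30.2
318 343 121 153 88 0 -30.8
325 221 105 138 86 85 28.9
325 222 138 172 85 86 28.4
325 270 143 128 66 66 6.7
325 271 128 115 66 66 6.2
325 282 119 135 66 65 0.9
325 291 160 147 67 65 -3.5
325 292 147 112 65 63 -4.0
325 293 112 91 63 63 -4.5
325 297 98 136 60 60 -6.5
325 298 136 178 60 13 -7.0
325 306 184 147 12 13 -11.1
325 307 147 65 13 83 -11.6
325 313 75 91 86 87 -14.7
325 314 91 109 87 87 -15.2
325 322 103 123 88 87 -19.4
325 323 123 148 87 87 -19.9
325 324 148 129 87 88 -20.5
325 325 129 102 88 87 -21.0
325 328 104 125 88 88 -22.6
325 330 129 100 87 87 -23.7
325 343 100 132 86 86 -30.8
325 344 132 158 86 1 -31.3
332 216 93 80 78 79 31.0
332 218 73 86 80 82 30.1
332 221 96 123 85 85 28.9
332 222 123 157 85 86 28.4
332 270 144 129 66 66 6.7
332 271 129 116 66 66 6.2
332 281 114 129 65 66 1.4
332 282 129 147 66 66 0.9
332 291 158 136 66 66 -3.5
332 292 136 88 66 63 -4.0
332 297 102 148 60 60 -6.5
332 298 148 182 60 14 -7.0
332 305 182 155 13 13 -10.6
332 306 155 85 13 82 -11.1
332 307 85 72 82 83 -11.6
332 312 75 89 86 87 -14.2
332 313 89 105 87 87 -14.7
332 323 97 113 87 88 -19.9
332 324 113 148 88 87 -20.5
332 325 148 162 87 86 -21.0
332 335 155 121 87 87 -26.4
332 336 121 97 87 87 -26.9
332 342 100 118 87 88 -30.2
332 343 118 145 88 1 -30.8
```

Request:
jog_arm(
  series=[
    [[0.2,0.3,1,0,0,0,50],[0,0,1,0,0,0,50],[0,0,1,0,0,0,50],[0,0,1,0,0,0,50],[0,0,1,0,0,0,50],[0,0,1,0,0,0,50],[0,0,1,0,0,0,50],[0,0,0.5,0,0,0,50],[0,0,0,0,0,0,50],[0,0,0,0,0,0,50]],
  ],
)

```text
time_s: 21.65
eef_pos: [0.5269, 0.0421, 0.0614]
eef_rot: [-0.0, 0.369, 0.929, 0.0]
wrist_force: [0.9, 0.1, -1.2]
opening: 0.683
grasp_force: 65.0
```

Request:
jog_arm(
  series=[
    [[-0.2,0,0.5,0,0,0,50],[0,0,0.5,0,0,0,50],[0,0,0.5,0,0,0,50],[0,0,0.5,0,0,0,50],[0,0,0.5,0,0,0,50],[0,0,0.5,0,0,0,50],[0,0,0,0,0,0,50],[0,0,0,0,0,0,50],[0,0,0,0,0,0,50],[0,0,0,0,0,0,50]],
  ],
)

```text
time_s: 22.65
eef_pos: [0.5272, 0.0419, 0.0595]
eef_rot: [0.0, 0.369, 0.929, -0.0]
wrist_force: [-4.6, 0.6, 9.5]
opening: 0.684
grasp_force: 66.2
```

Request:
jog_arm(
  series=[
    [[0,0,-0.8,0,0,0,50],[0,0,0,0,0,0,50],[0,0,0,0,0,0,85],[0,0,0,0,0,0,85],[0,0,0,0,0,0,85],[0,0,0,0,0,0,85],[0,0,0,0,0,0,85],[0,0,0,0,0,0,85],[0,0,0,0,0,0,85],[0,0,0,0,0,0,85]],
  ],
)

```text
time_s: 23.65
eef_pos: [0.527, 0.0419, 0.0592]
eef_rot: [0.0, 0.369, 0.929, 0.0]
wrist_force: [0.7, -0.3, -0.1]
opening: 0.992
grasp_force: 0.0
```

```bash
python3 ring.py .0775 .528 .0407
```

```text
[0.5269733  0.04193036 0.05917183] -0.9593171574251804 [ 3.10112507e-05 -7.22895957e-05 -3.90513533e-03]
392 [324.8 282.1 126.  138.5] [0.5266 0.0422 0.0775] tool delta mm [  0.5  -0.1 -18.3]
148 [324.9 285.3  46.9  58.9] [0.5277 0.0411 0.0775] tool delta mm [ -1.1  -0.1 -18.3]
top plane [-0.0017 -0.0073  0.0791]
```

Ring lies level on the neck, about 9 mm above its snug height, so about 3 rad of turning. Centre the TCP on the neck axis, grip, and start turning.

Request:
jog_arm(
  series=[
    [[-1.6,-0.2,-0.5,0,0,0,85],[0,0,0,0,0,0,85],[0,0,0,0,0,0,50],[0,0,0,0,0,0,50],[0,0,0,0,0,0,50],[0,0,0,0,0,0,50],[0,0,0.15,0,0,0.05,50],[0,0,0.3,0,0,0.1,50],[0,0,0.3,0,0,0.1,50],[0,0,0,0,0,0,50]],
  ],
)

```text
time_s: 24.7
eef_pos: [0.5287, 0.0406, 0.0596]
eef_rot: [0.001, 0.484, 0.875, 0.0]
wrist_force: [-0.6, -0.1, 5.4]
opening: 0.677
grasp_force: 63.8
```

```bash
cat > st.py <<'E'
from h import *
o=ctrl.get_obs();r=R.from_quat(o["eef_rot"][[1,2,3,0]]).as_matrix();print(o["time_s"],o["eef_pos"].round(4),"neck in tool",(r.T@(np.array([.528,.0407,.062])-o["eef_pos"])*1e3).round(2),"F",o["wrist_force"].round(1),"T",o["torque"].round(3),"q6",o["q"][5].round(3),o["opening"].round(3),o["grasp_force"].round(1))
E
python3 st.py
```

```text
Traceback (most recent call last):
  File "st.py", line 2, in <module>
    o=ctrl.get_obs();r=R.from_quat(o["eef_rot"][[1,2,3,0]]).as_matrix();print(o["time_s"],o["eef_pos"].round(4),"neck in tool",(r.T@(np.array([.528,.0407,.062])-o["eef_pos"])*1e3).round(2),"F",o["wrist_force"].round(1),"T",o["torque"].round(3),"q6",o["q"][5].round(3),o["opening"].round(3),o["grasp_force"].round(1))
                                                                                                                                                                                                                                                                            ^^^^^^^^^^^^^^^^^^
AttributeError: 'float' object has no attribute 'round'
```

```bash
sed -i 's/o\["opening"\].round(3),o\["grasp_force"\].round(1)/o["opening"],o["grasp_force"]/' st.py; python3 st.py
```

```text
24.7 [0.5287 0.0406 0.0596] neck in tool [ 0.42 -0.54 -2.44] F [-0.6 -0.1  5.4] T [ 0.054  0.061 -0.14 ] q6 -0.709 0.6773217239001111 63.799227711424464
```

Request:
jog_arm(
  series=[
    [[0,0,0.29,0,0,0.1,50],[0,0,0.29,0,0,0.1,50],[0,0,0.29,0,0,0.1,50],[0,0,0.29,0,0,0.1,50],[0,0,0.29,0,0,0.1,50],[0,0,0.29,0,0,0.1,50],[0,0,0.29,0,0,0.1,50],[0,0,0,0,0,0,50],[0,0,0,0,0,0,50],[0,0,0,0,0,0,50]],
  ],
)

```text
time_s: 25.7
eef_pos: [0.5285, 0.0406, 0.0575]
eef_rot: [0.0, 0.754, 0.657, 0.0]
wrist_force: [-2.2, -0.6, 4.8]
opening: 0.682
grasp_force: 63.9
```

```bash
python3 st.py; python3 ring.py .0765 .528 .0407
```

```text
25.7 [0.5285 0.0406 0.0575] neck in tool [ 0.07 -0.54 -4.46] F [-2.2 -0.6  4.8] T [-0.056  0.225 -0.092] q6 -0.011 0.6815853767121253 63.86385903926566
[0.52851698 0.04056285 0.05753313] -0.011328185631742064 [-0.08943465  0.18851027 -0.11927534]
562 [324.4 277.5 119.5 161.1] [0.5283 0.0434 0.0765] tool delta mm [  2.8  -0.6 -19. ]
160 [324.5 281.   48.   59.2] [0.5281 0.0418 0.0765] tool delta mm [  1.1  -0.5 -19. ]
top plane [-0.0077 -0.0028  0.0763]
```

Ring has dropped 2.8 mm over 0.95 rad, matching the 18 mm lead, and stays level. Continue.

Request:
jog_arm(
  series=[
    [[0,0,0.29,0,0,0.1,50],[0,0,0.29,0,0,0.1,50],[0,0,0.29,0,0,0.1,50],[0,0,0.29,0,0,0.1,50],[0,0,0.29,0,0,0.1,50],[0,0,0.29,0,0,0.1,50],[0,0,0.29,0,0,0.1,50],[0,0,0.29,0,0,0.1,50],[0,0,0.29,0,0,0.1,50],[0,0,0,0,0,0,50]],
  ],
)

```text
time_s: 26.75
eef_pos: [0.529, 0.0406, 0.055]
eef_rot: [0.0, 0.965, 0.264, 0.001]
wrist_force: [0.1, 0.1, 5.8]
opening: 0.682
grasp_force: 63.9
```

```bash
python3 st.py; python3 ring.py .0735 .528 .0407
```

```text
26.75 [0.529  0.0406 0.055 ] neck in tool [-0.76 -0.56 -6.98] F [0.1 0.1 5.8] T [-0.058 -0.032 -0.086] q6 0.89 0.6821446979927888 63.85253619868308
[0.5288876  0.04059542 0.05502483] 0.8870163644970429 [-0.01176367 -0.04747794 -0.08121268]
544 [325.9 277.5 120.9 156.3] [0.5309 0.0417 0.0735] tool delta mm [  2.3   0.1 -18.5]
160 [324.5 280.8  47.7  58.8] [0.5292 0.0413 0.0735] tool delta mm [  0.7  -0.4 -18.5]
top plane [-0.0071  0.0025  0.0738]
```

Request:
jog_arm(
  series=[
    [[0,0,0.29,0,0,0.1,50],[0,0,0.29,0,0,0.1,50],[0,0,0.29,0,0,0.1,50],[0,0,0.29,0,0,0.1,50],[0,0,0.29,0,0,0.1,50],[0,0,0.29,0,0,0.1,50],[0,0,0.29,0,0,0.1,50],[0,0,0.29,0,0,0.1,50],[0,0,0,0,0,0,50],[0,0,0,0,0,0,50]],
  ],
)

```text
time_s: 27.8
eef_pos: [0.5289, 0.0404, 0.0528]
eef_rot: [0.0, 0.991, -0.131, 0.001]
wrist_force: [0.4, -0.4, 7.1]
opening: 0.678
grasp_force: 63.9
```

```bash
python3 st.py; python3 ring.py .0710 .528 .0407|tail -1
```

```text
27.8 [0.5289 0.0404 0.0528] neck in tool [-0.98 -0.08 -9.22] F [ 0.4 -0.4  7.1] T [-0.196 -0.009 -0.039] q6 1.686 0.6778526647900454 63.8834726451023
top plane [0.0006 0.0063 0.0715]
```

Request:
jog_arm(
  series=[
    [[0,0,0.14,0,0,0.05,50],[0,0,0.14,0,0,0.05,50],[0,0,0.14,0,0,0.05,50],[0,0,0.14,0,0,0.05,50],[0,0,0,0,0,0,50],[0,0,0,0,0,0,50],[0,0,0,0,0,0,50],[0,0,0,0,0,0,50],[0,0,0,0,0,0,50],[0,0,0,0,0,0,50]],
  ],
)

```text
time_s: 28.85
eef_pos: [0.5289, 0.0403, 0.0522]
eef_rot: [0.0, 0.973, -0.229, 0.001]
wrist_force: [-0.6, -0.8, 6.7]
opening: 0.68
grasp_force: 63.9
```

```bash
python3 st.py
```

```text
28.85 [0.5289 0.0403 0.0522] neck in tool [-1.01  0.04 -9.78] F [-0.6 -0.8  6.7] T [-0.266 -0.019 -0.015] q6 1.886 0.6800146763686784 63.869514380494365
```

Request:
jog_arm(
  series=[
    [[0,0,0.14,0,0,0.05,50],[0,0,0.14,0,0,0.05,50],[0,0,0.14,0,0,0.05,50],[0,0,0.14,0,0,0.05,50],[0,0,0,0,0,0,50],[0,0,0,0,0,0,50],[0,0,0,0,0,0,50],[0,0,0,0,0,0,50],[0,0,0,0,0,0,50],[0,0,0,0,0,0,50]],
  ],
)

```text
time_s: 29.85
eef_pos: [0.5289, 0.0402, 0.052]
eef_rot: [0.0, 0.946, -0.325, 0.001]
wrist_force: [-1.4, -1.5, 8.9]
opening: 0.679
grasp_force: 64.2
```

```bash
python3 st.py; python3 ring.py .0705 .528 .0407|tail -1
```

```text
29.85 [0.5289 0.0402 0.052 ] neck in tool [ -0.99   0.14 -10.02] F [-1.4 -1.5  8.9] T [-0.324  0.342 -0.03 ] q6 2.086 0.6786049438152042 64.2112254393578
top plane [0.0038 0.0062 0.0708]
```

Request:
jog_arm(
  series=[
    [[0,0,0.14,0,0,0.05,50],[0,0,0.14,0,0,0.05,50],[0,0,0.14,0,0,0.05,50],[0,0,0,0,0,0,50],[0,0,0,0,0,0,50],[0,0,0,0,0,0,50],[0,0,0,0,0,0,50],[0,0,0,0,0,0,50],[0,0,0,0,0,0,50],[0,0,0,0,0,0,50]],
  ],
)

```text
time_s: 30.9
eef_pos: [0.529, 0.0401, 0.0519]
eef_rot: [0.0, 0.919, -0.395, 0.001]
wrist_force: [-2.5, -1.2, 13.5]
opening: 0.68
grasp_force: 64.5
```

```bash
python3 st.py; python3 ring.py .0705 .528 .0407|tail -1
```

```text
30.9 [0.529  0.0401 0.0519] neck in tool [ -1.05   0.3  -10.09] F [-2.5 -1.2 13.5] T [-0.401  0.536 -0.056] q6 2.236 0.6798958459231166 64.52787550791982
top plane [0.0042 0.0054 0.0707]
```

Ring has stopped descending at its expected contact height while torque is still low: the lip is on the glass and thread play is being taken up. Ease the push and turn on, without descending.

Request:
jog_arm(
  series=[
    [[0,0,-0.3,0,0,0.05,50],[0,0,-0.3,0,0,0.05,50],[0,0,0,0,0,0.05,50],[0,0,0,0,0,0,50],[0,0,0,0,0,0,50],[0,0,0,0,0,0,50],[0,0,0,0,0,0,50],[0,0,0,0,0,0,50],[0,0,0,0,0,0,50],[0,0,0,0,0,0,50]],
  ],
)

```text
time_s: 31.95
eef_pos: [0.5285, 0.0404, 0.0519]
eef_rot: [0.0, 0.886, -0.463, 0.0]
wrist_force: [-1.7, -0.3, 8.4]
opening: 0.681
grasp_force: 64.1
```

```bash
python3 st.py; python3 ring.py .0705 .528 .0407|tail -1
```

```text
31.95 [0.5285 0.0404 0.0519] neck in tool [ -0.49   0.21 -10.14] F [-1.7 -0.3  8.4] T [-0.246  0.375 -0.074] q6 2.386 0.6810442474101662 64.07982963515678
top plane [0.0058 0.0024 0.0706]
```

Request:
jog_arm(
  series=[
    [[0,0,-0.2,0,0,0.05,50],[0,0,0,0,0,0.05,50],[0,0,0,0,0,0.05,50],[0,0,0,0,0,0,50],[0,0,0,0,0,0,50],[0,0,0,0,0,0,50],[0,0,0,0,0,0,50],[0,0,0,0,0,0,50],[0,0,0,0,0,0,50],[0,0,0,0,0,0,50]],
  ],
)

```text
time_s: 33.0
eef_pos: [0.5283, 0.0404, 0.0516]
eef_rot: [0.0, 0.849, -0.528, 0.0]
wrist_force: [-1.3, -1.4, 5.8]
opening: 0.681
grasp_force: 63.8
```

```bash
python3 st.py; python3 ring.py .0705 .528 .0407|tail -1
```

```text
33.0 [0.5283 0.0404 0.0516] neck in tool [ -0.38   0.13 -10.37] F [-1.3 -1.4  5.8] T [-0.238  0.243 -0.047] q6 2.536 0.680597621978805 63.780238387553254
top plane [0.0062 0.0017 0.0704]
```

```bash
cat > gl.py <<'E'
from h import *
c=grab("wrist");P=cloud(c).reshape(-1,3);o=ctrl.get_obs()
rr=np.hypot(P[:,0]-.528,P[:,1]-.0407)
k=(rr<.012)&(abs(P[:,2]-.0655)<.003);k2=(rr>.016)&(rr<.024)&(abs(P[:,2]-.0705)<.003)
print("glass",k.sum(),P[k,2].mean(),np.median(P[k,2]),"ring",k2.sum(),P[k2,2].mean(),"eff",o["joint_efforts"][5],"T",o["torque"],"F",o["wrist_force"],o["eef_pos"],o["q"][5])
E
python3 gl.py
```

```text
glass 1804 0.06545273242695968 0.06544437986411906 ring 4841 0.07037807519637788 eff -0.04239757661707699 T [-0.23185077  0.23689689 -0.118524  ] F [-0.67286711 -1.01652764  5.82507745] [0.5282609  0.0404014  0.05162346] 2.5359914035592537
```

Request:
jog_arm(
  series=[
    [[0,0,0,0,0,0.04,50],[0,0,0,0,0,0.04,50],[0,0,0,0,0,0,50],[0,0,0,0,0,0,50],[0,0,0,0,0,0,50],[0,0,0,0,0,0,50],[0,0,0,0,0,0,50],[0,0,0,0,0,0,50],[0,0,0,0,0,0,50],[0,0,0,0,0,0,50]],
  ],
)

```text
time_s: 34.1
eef_pos: [0.5283, 0.0403, 0.0515]
eef_rot: [0.0, 0.827, -0.562, 0.0]
wrist_force: [-0.4, -2.0, 5.6]
opening: 0.679
grasp_force: 63.7
```

```bash
python3 gl.py
```

```text
glass 1816 0.06533145044270429 0.06532727508233555 ring 4805 0.07025277971135743 eff 0.20021657925099134 T [-0.34046493  0.16298398  0.17111011] F [-0.37009107 -2.12223387  5.8154698 ] [0.52827255 0.04039618 0.05152082] 2.615979457981165
```

Torque has begun to rise and glass and ring now move down together (lip gap 4.9 mm). Small steps to ~0.5 N m.

Request:
jog_arm(
  series=[
    [[0,0,0,0,0,0.03,50],[0,0,0,0,0,0.03,50],[0,0,0,0,0,0,50],[0,0,0,0,0,0,50],[0,0,0,0,0,0,50],[0,0,0,0,0,0,50],[0,0,0,0,0,0,50],[0,0,0,0,0,0,50],[0,0,0,0,0,0,50],[0,0,0,0,0,0,50]],
  ],
)

```text
time_s: 35.15
eef_pos: [0.5282, 0.0404, 0.0514]
eef_rot: [0.0, 0.81, -0.587, 0.0]
wrist_force: [-0.5, -3.6, 4.8]
opening: 0.679
grasp_force: 63.7
```

```bash
python3 gl.py
```

```text
glass 1816 0.06526119025905186 0.06524060055133861 ring 4840 0.07014322590041566 eff 0.4061282705515623 T [-0.55393068  0.06960613  0.38956371] F [ 0.35560188 -3.52457369  4.73029593] [0.52824967 0.04038799 0.05142407] 2.6770908443315404
```

Request:
jog_arm(
  series=[
    [[0,0,0,0,0,0.03,50],[0,0,0,0,0,0,50],[0,0,0,0,0,0,50],[0,0,0,0,0,0,50],[0,0,0,0,0,0,50],[0,0,0,0,0,0,50],[0,0,0,0,0,0,50],[0,0,0,0,0,0,50],[0,0,0,0,0,0,50],[0,0,0,0,0,0,50]],
  ],
)

```text
time_s: 36.2
eef_pos: [0.5283, 0.0404, 0.0514]
eef_rot: [0.0, 0.801, -0.599, 0.0]
wrist_force: [1.1, -5.3, 5.4]
opening: 0.681
grasp_force: 63.6
```

```bash
python3 gl.py
```

```text
glass 1820 0.0651850430390471 0.06517569528285828 ring 4819 0.07009292161178726 eff 0.49479447305202484 T [-0.85873748 -0.0422629   0.47838824] F [ 0.91643389 -5.29737374  5.20175484] [0.52822856 0.04041115 0.05134363] 2.7082469096535147
```

Snug at ~0.49 N m. Release and check that it holds.

Request:
jog_arm(
  series=[
    [[0,0,0,0,0,0,70],[0,0,0,0,0,0,85],[0,0,0,0,0,0,85],[0,0,0,0,0,0,85],[0,0,0,0,0,0,85],[0,0,0,0,0,0,85],[0,0,-5,0,0,0,85],[0,0,-12,0,0,0,85],[0,0,-12,0,0,0,85],[0,0,-10,0,0,0,85]],
  ],
)

```text
time_s: 37.25
eef_pos: [0.5287, 0.0406, 0.0921]
eef_rot: [-0.0, 0.801, -0.599, 0.001]
wrist_force: [-0.2, -0.1, -0.8]
opening: 0.996
grasp_force: 0.0
```

Request:
jog_arm(
  series=[
    [[0,0,-10,0,0,0,85],[0,0,-10,0,0,0,85],[0,0,0,0,0,0,85],[0,0,0,0,0,0,85],[0,0,0,0,0,0,85],[0,0,0,0,0,0,85],[0,0,0,0,0,0,85],[0,0,0,0,0,0,85],[0,0,0,0,0,0,85],[0,0,0,0,0,0,85]],
  ],
)

```text
time_s: 38.25
eef_pos: [0.528, 0.0407, 0.1101]
eef_rot: [0.0, 0.801, -0.599, -0.0]
wrist_force: [-0.6, -0.7, -0.4]
opening: 0.998
grasp_force: 0.0
```

```bash
python3 gl.py; python3 ring.py .0695 .528 .0407
python3 - <<'E'
from h import *
c=pickle.load(open('wrist.pkl','rb')); cv2.imwrite('pics/end.png',c["frame"])
E
```

```text
glass 1047 0.06522493984162328 0.06526013862144209 ring 2618 0.07016331867589055 eff -4.842945372729446e-05 T [-0.02575341  0.00208605  0.04795225] F [0.01055233 0.04582151 0.54194253] [0.52799878 0.040665   0.11020163] 2.708578288143614
[0.5280277  0.04069248 0.11021907] 2.708551535528512 [ 0.04372912 -0.02753403  0.02027183]
277 [324.3 226.7  93.4  99. ] [0.5284 0.0394 0.0695] tool delta mm [ 1.3 -0.  40.7]
top plane [0.0059 0.001  0.0701]
```

View pics/end.png

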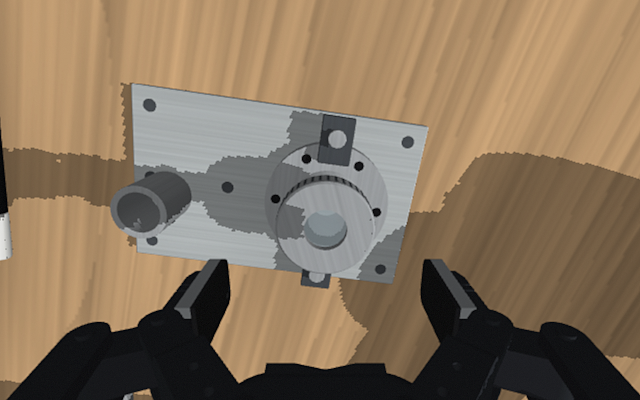

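The ring sits level on the neck at (326,228), with the glass showing through its hole. Its height is unchanged after release, and the bush stands where it was. Handing in.

```bash
python3 -c "
from bench import ctrl
print(ctrl.hand_in())"
```

```text
the job is handed in; nothing more can be done
None
```

I handed the job in with the glass lying flat in the pocket and the ring level on the neck, snugged to about 0.49 N m and let go; I got no verdict back, and contact force on the glass was judged only from torque and camera heights.

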